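# Clear and pack the laser service crate in two layers

## Task

The laser cart is open for service: first lift the white vent frame out of the grey crate and hang it by its top rail on both hooks of the rack, seated on the two. Then pack the crate: the two power supplies flat on the crate floor, one in each half of its length, then the blue separator lying level on both of them and centred in the crate with its rib up, then every driver module that is there upright on the separator, none on top of another. Leave the other things on the table where they are.

Things in the scene. Friction and masses are not known exactly. Their poses are not given: they have to be found in the camera images.
- crate: grey open crate, fixed to the table, inside 220 mm (its x) x 140 mm (its y), walls 5 mm thick and 60 mm tall; origin under its centre on the table, inner floor 5 mm above it. Inside each short wall two small guide ribs (8 mm deep, 50 mm tall, 17 mm apart) at mid width hold the vent frame upright
- frame_rail (a point): centre of the top rail of the white vent frame: a rigid upright rectangle, 212 mm long (its x), 12 mm thick (its y), 120 mm tall; the rail is 14 mm tall and its centre lies 113 mm above the frame's lower edge. Below the rail is an opening of 45 mm height and 188 mm length; below that are slats. z points up. About 250 g. It starts parked upright in the crate, along the crate's x, its lower edge on the inner floor; it comes straight up out of the guides
- rack: fixed hook rack: dark base plate (130 x 200 x 12 mm), two thin posts 225 mm tall at its y = +65 and -65 mm, x = 0, one hook on each; origin on the table midway between the posts, z up. The hooks point to its -x (roughly towards the robot), so a hung frame has its length along the rack's y. Nothing stands between the posts above 60 mm
- hook_left: the hook on the post at the rack's +y; origin at the post, 200 mm above the table. A 10 mm thick round steel arm runs 55 mm to -x and ends in an upturned tip, whose top is 227 mm above the table
- hook_right: the same hook on the post at the rack's -y
- hook_mid (a point): point midway between the two hooks, at the level of the top of the hook arms (205 mm above the table), and midway between the posts and the upturned tips (29 mm to the rack's -x from the posts): the middle of the underside of the frame's rail when it hangs; the rail has about 15 mm play to either side there. Axes as the rack's
- separator_rib (a point): centre of the finger rib of the blue separator: a rigid sheet 188 mm (its x) x 124 mm (its y) x 5 mm with an upright white rib at its middle, 10 mm thick (x), 50 mm long (y), standing 28 mm above the sheet; the point is 19 mm above the sheet's underside, z up. 200 g. It starts flat on the table
- psu1_mid (a point): centre (18 mm above its underside) of power supply 1: flat aluminium case 84 mm (its x) x 64 mm (its y) x 36 mm, vent slots and green terminal strip on top, z up, 350 g or so; starts flat on the table
- psu2_mid (a point): centre (18 mm above its underside) of power supply 2: flat aluminium case 84 mm (its x) x 64 mm (its y) x 36 mm, vent slots and green terminal strip on top, z up, 350 g or so; starts flat on the table
- driver1_mid (a point): centre (17 mm above its underside) of driver module 1: orange block with black cooling fins on top, 60 mm (its x, along the fins) x 30 mm (its y) x 34 mm, z up, about 90 g; two to four of the four are there; starts upright on the table
- driver2_mid (a point): centre (17 mm above its underside) of driver module 2: orange block with black cooling fins on top, 60 mm (its x, along the fins) x 30 mm (its y) x 34 mm, z up, about 90 g; two to four of the four are there; starts upright on the table
- driver3_mid (a point): centre (17 mm above its underside) of driver module 3: orange block with black cooling fins on top, 60 mm (its x, along the fins) x 30 mm (its y) x 34 mm, z up, about 90 g; two to four of the four are there; starts upright on the table
- driver4_mid (a point): centre (17 mm above its underside) of driver module 4: orange block with black cooling fins on top, 60 mm (its x, along the fins) x 30 mm (its y) x 34 mm, z up, about 90 g; two to four of the four are there; starts upright on the table
- screwdriver: bystander, to be left alone: a screwdriver, 170 mm long, lying behind the separator
- screw_cup: bystander, to be left alone: a small white cup, 40 mm tall, 48 mm across, standing between the crate and the hook rack
- tape_roll: bystander, to be left alone: a yellow roll of tape lying flat, 72 mm across, 20 mm tall, beyond the separator
- spray_bottle: bystander, to be left alone: a clear spray bottle, 170 mm tall, 60 mm across, behind the crate
- multimeter: bystander, to be left alone: a yellow multimeter, 75 x 145 x 36 mm, lying behind the crate
- mug: bystander, to be left alone: a blue mug, 85 mm tall, on the right beside the hook rack
Things that resemble listed ones, but are neither listed nor needed, are in the scene too. What is shaped like the part that bears psu2_mid but red is not meant.

How it is judged (in metres and radians):
On the way, in this order (a step that is already met when the one before it is completed fails the run):
1. the vent frame hangs on both hooks, let go and at rest (contact force between each of hook_left, hook_right and vent_frame above 0.15 N and z of frame_rail in the frame of rack between 0.203 and 0.222 m and angle between frame_rail's own z axis and vertical below 0.25 rad and angle between the x axis of frame_rail and the y axis of rack, either way round below 0.2 rad and contact force between the fingers and vent_frame below 0.1 N and linear speed of vent_frame below 0.03 m/s), for 0.3 s.
2. both power supplies lie flat on the crate floor, let go (x of psu1_mid in the frame of crate between -0.11 and 0.11 m and y of psu1_mid in the frame of crate between -0.07 and 0.07 m and z of psu1_mid in the frame of crate between 0.019 and 0.027 m and angle between each of psu1_mid, psu2_mid's own z axis and vertical below 0.08 rad and contact force between the fingers and psu1 below 0.1 N and linear speed of each of psu1, psu2 below 0.03 m/s and x of psu2_mid in the frame of crate between -0.11 and 0.11 m and y of psu2_mid in the frame of crate between -0.07 and 0.07 m and z of psu2_mid in the frame of crate between 0.019 and 0.027 m and contact force between the fingers and psu2 below 0.1 N and ((x of psu1_mid in the frame of crate above 0.01 m and x of psu2_mid in the frame of crate below -0.01 m) or (x of psu2_mid in the frame of crate above 0.01 m and x of psu1_mid in the frame of crate below -0.01 m))), for 0.2 s.
3. the separator lies level on both power supplies, let go (x of separator_rib in the frame of crate between -0.02 and 0.02 m and y of separator_rib in the frame of crate between -0.02 and 0.02 m and z of separator_rib in the frame of crate between 0.055 and 0.065 m and angle between separator_rib's own z axis and vertical below 0.06 rad and contact force between separator and psu1 above 0.05 N and contact force between separator and psu2 above 0.05 N and contact force between the fingers and separator below 0.1 N and linear speed of separator below 0.03 m/s), for 0.2 s.
At the end, for the whole second after the job is handed in: Frame hangs upright by its rail, its weight on both hooks; both power supplies flat (0.08 rad) on the crate floor, one each half; separator level (0.06 rad), within 20 mm of the crate centre, borne by both; every driver upright (0.10 rad) directly on it, centre over the sheet; all let go (all of step 1 and all of step 2 and all of step 3 and x of driver1_mid in the frame of separator_rib between -0.09 and 0.09 m and y of driver1_mid in the frame of separator_rib between -0.055 and 0.055 m and z of driver1_mid in the frame of separator_rib between -0.0015 and 0.008 m and angle between each of driver1_mid, driver2_mid, driver3_mid, driver4_mid's own z axis and vertical below 0.1 rad and contact force between the fingers and driver1 below 0.1 N and linear speed of each of driver1, driver2, driver3, driver4 below 0.03 m/s and x of driver2_mid in the frame of separator_rib between -0.09 and 0.09 m and y of driver2_mid in the frame of separator_rib between -0.055 and 0.055 m and z of driver2_mid in the frame of separator_rib between -0.0015 and 0.008 m and contact force between the fingers and driver2 below 0.1 N and x of driver3_mid in the frame of separator_rib between -0.09 and 0.09 m and y of driver3_mid in the frame of separator_rib between -0.055 and 0.055 m and z of driver3_mid in the frame of separator_rib between -0.0015 and 0.008 m and contact force between the fingers and driver3 below 0.1 N and x of driver4_mid in the frame of separator_rib between -0.09 and 0.09 m and y of driver4_mid in the frame of separator_rib between -0.055 and 0.055 m and z of driver4_mid in the frame of separator_rib between -0.0015 and 0.008 m and contact force between the fingers and driver4 below 0.1 N); the robot touches nothing.
It fails at once if a bystander is pushed more than 40 mm from its place (distance of any of screwdriver, screw_cup, tape_roll, spray_bottle, multimeter, mug from where it was at the start of the episode above 0.04 m).
Of driver1, driver2, driver3, driver4 only 2 to 4 are there at a start; the rules pass over those that are not, and their reading is None.
At some moment in a run one of driver1, driver2, driver3, driver4 may be knocked a few centimetres aside while the robot is not near it.
It also fails if it takes over 210 s, if anything falls off the work surface, if the arm or the gripper's body presses on something with over 40 N, if the wrist force passes 120 N, or if a joint passes its speed limit or range.

## Robot

A 7-joint arm with a two-finger parallel gripper is mounted at the origin on the work surface. World frame = base frame: x ahead of the robot, y to its left, z up, the work surface at z = 0. Lengths are in m, angles in degrees, forces in N, time in s.
With the tool pointing down it reaches from about 0.425 to 0.875 m from the base axis. Payload 9.9 kg.
Tool frame: the origin (TCP) lies between the finger pads; the fingertips stand 19 mm ahead of it and the grasp point (between the pads) is the TCP; z points along the fingers, y is the line along which they close (so a half turn about z gives the same grasp; the last joint's range is limited). The gripper opens to 85 mm and grips with 20 to 120 N. Pads are 22 mm wide; open, the fingers measure 114 mm over their backs; the gripper's body (76 mm by 85 mm) begins 54 mm behind the grasp point. The pads swing forward as they close: fully open they stand 13 mm farther back than shut.
Start: joints at [67.735, 32.985, 1.427, 82.34, -0.859, 64.687, -3.237], TCP at [0.203, -0.644, 0.25] pointing down, gripper open.
Joint ranges: [-157.87, 157.87], [-19.46, 123.44], [-87.15, 90], [11.01, 140.99], [-62.26, 242.26], [9.8, 113.94], [-161.44, 161.44]. Speed limits (degrees/s): [127.2, 127.2, 172.46, 172.46, 180, 180, 180].

## Interface

Orientations are given as a 3x3 rotation matrix whose columns are the frame's x, y, z axes.
In Python, from cell import manip, vision gives the robot as it stands.
- The arm moves only by the tool move_arm, never from a script. Its argument "motion" is a list of rows, each a list of 5 numbers: the opening, from 0 (shut) to 1 (fully open), then the shift along the tool's x, y, z in m, then the turn about the tool's z in degrees. In form: [[fingers, dx, dy, dz, yaw], ...]. A call has 1 to 8 rows; each row is the pose to reach, as a shift and turn from the pose commanded when the call began, along the tool's axes at that moment; what a row does not reach only later rows make up. A row lasts 1/12 s, in which the tool goes at most 41.7 mm and 7.16 degrees, less where a joint would pass 70% of its speed; a pose out of reach is approached as far as the arm can. A call with a gripper value outside its range is refused whole. The fingers move at their own pace and stop on an object; the grip force is fixed at half the most. Time passes only in rows, so rows that repeat a pose let the fingers close. It gives the time, the measured TCP pose, the force, the opening and the grip force at its end, in the units of the state.
- manip.get_state(): the state, without advancing time (a new reading comes with each control period).
- vision.snapshot(name): name is "scene" or "top" or "wrist"; returns a dict with "color" (480x640x3 uint8, blue, green, red), "camera_matrix" (3x3 intrinsics, pixels), "k1" (the pictures are not rectified: a ray, as slopes to the right and down, at radius r is drawn at 1 + k1 r^2 times it, then the intrinsics apply), "eye" and "attitude" of the camera in the world. Camera axes: x right, y up, looking along -z (the intrinsics and any distortion apply to the point x, -y, -z); pixel columns grow to the right and rows downward; lengths in m; the calibration is good to about 2 mm. A picture is of the moment at which its call begins. There is no depth.
- manip.sign_off(): hands the job in; it is judged then, once.
The state is a dict: "t": time; "joint_positions": joint angles; "joint_velocities": joint speeds; "effort": joint torques, N m; "tcp_pos": TCP position; "tool_rot": TCP orientation; "ft_force": force on the tool from outside, world axes, zero at the start; "ft_torque": the same for the moment, N m; "grip_width": opening from 0.0 (shut) to 1.0 (fully open); "finger_force": force on a finger pad.
Only numpy, scipy, OpenCV 4.12 (cv2) and the standard library are available. Lean on these libraries where they do the work, as an engineer would, in place of code of your own. Each camera call takes 0.05 s, during which the arm holds its last target. There are 200 camera calls.

## Working session

There is one attempt and no reset: what is moved stays moved. The work goes in short steps, Python scripts to look and compute and a tool call to move; the robot and the scene stay as the last step left them, time stands still between calls to the robot, and variables do not carry over. Pictures are saved under pics/ and viewed, at most 15 in all, crops included, and the job is handed in when it is done.

Besides the shell and the picture viewer there is one more tool, called after "Request:" by a JSON object that holds its "fn" and its "kwargs", one argument or row to a line. move_arm: Moves the arm, as the interface text tells. Its arguments: {"type":"object","properties":{"motion":{"type":"array"}},"required":["motion"]}

```bash
ls; mkdir -p pics; cat > h.py <<'E'
import numpy as np, cv2
from cell import manip, vision
def snap(n,f=None):
    s=vision.snapshot(n)
    if f: cv2.imwrite('pics/'+f,s['color'])
    return s
def ray(s,uv):
    K=np.array(s['camera_matrix'],float)
    d=cv2.undistortPoints(np.array([[uv]],float),K,np.array([s['k1'],0,0,0.]))[0,0]
    return np.array(s['attitude'])@np.array([d[0],-d[1],-1.])
def onz(s,uv,z):
    e=np.array(s['eye']);d=ray(s,uv); return e+d*(z-e[2])/d[2]
def proj(s,p):
    K=np.array(s['camera_matrix'],float)
    c=np.array(s['attitude']).T@(np.array(p)-np.array(s['eye']))
    x,y=c[0]/-c[2],-c[1]/-c[2]; f=1+s['k1']*(x*x+y*y)
    return np.array([K[0,0]*x*f+K[0,2],K[1,1]*y*f+K[1,2]])
def tool(p):  # world displacement from TCP to point, in tool axes
    st=manip.get_state(); return np.array(st['tool_rot']).T@(np.array(p)-np.array(st['tcp_pos']))
E
python3 - <<'E'
from h import *
for n in('top','scene'):
    s=snap(n,n+'0.png'); print(n,s['eye'],s['attitude'],s['k1'],s['camera_matrix'])
st=manip.get_state(); print(st['tool_rot'],st['tcp_pos'])
E
```

```text
pics
top [ 0.32568996 -0.02085989  1.42013302] [[ 0.00494481  0.98584242 -0.16760153]
 [-0.99998186  0.0054514   0.0025626 ]
 [ 0.00343998  0.16758582  0.98585149]] 0.002792970960792064 [[494.07710632   0.         312.83157567]
 [  0.         494.07710632 233.39110746]
 [  0.           0.           1.        ]]
scene [1.04766949 0.15002003 0.92586102] [[-0.33551217 -0.78171193  0.52569768]
 [ 0.942024   -0.27560691  0.19139386]
 [-0.00472895  0.5594348   0.82886087]] -0.023709963403828156 [[459.30015633   0.         316.2536792 ]
 [  0.         459.30015633 238.77784107]
 [  0.           0.           1.        ]]
[[ 9.53894179e-01  3.00142692e-01 -5.10558841e-04]
 [ 3.00143116e-01 -9.53893208e-01  1.36315529e-03]
 [-7.78775106e-05 -1.45354662e-03 -9.99998941e-01]] [ 0.20249628 -0.64352544  0.24954683]
```

View pics/top0.png

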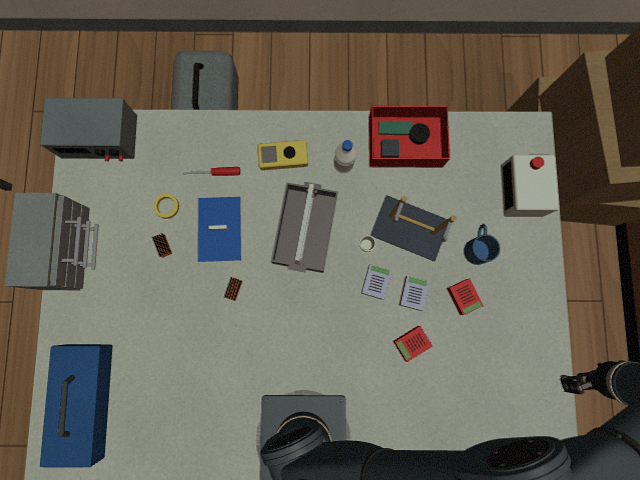

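View pics/scene0.png

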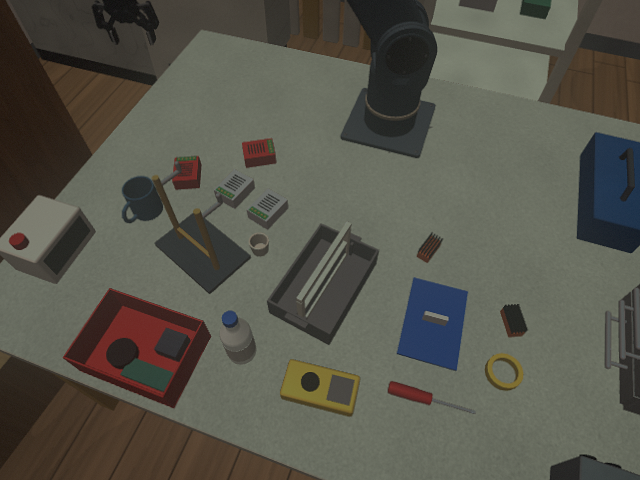

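Candidates in the top view. Power supplies: silver at (376,282) and (414,292); the red lookalikes at (465,297) and (412,344) are not meant. Drivers: (162,245) and (233,288), so two are there. Separator: the blue sheet with a white rib at (219,229); the blue toolbox at (76,405) is not it. Frame: the white rail from (311,184) to (297,268) in the crate. Rack: (413,226), with its hooks towards the robot.

```bash
python3 - <<'E'
from h import *
s=snap('top'); im=s['color']; hsv=cv2.cvtColor(im,cv2.COLOR_BGR2HSV)
c=im[165:325,260:480]; cv2.imwrite('pics/crop1.png',cv2.resize(c,(770,560),interpolation=cv2.INTER_CUBIC))
def comps(m,z,x0,y0,x1,y1,amin,name):
    mm=np.zeros_like(m);mm[y0:y1,x0:x1]=m[y0:y1,x0:x1]
    cs,_=cv2.findContours(mm,cv2.RETR_EXTERNAL,cv2.CHAIN_APPROX_NONE)
    for k in cs:
        if cv2.contourArea(k)<amin: continue
        P=np.array([onz(s,p[0],z)[:2] for p in k],np.float32)
        r=cv2.minAreaRect(P*1000); print(name,cv2.minAreaRect(k)[0],np.round(r[0],0),np.round(r[1],0),round(r[2],1))
H,S,V=cv2.split(hsv)
comps(((H>105)&(H<125)&(S>120)).astype(np.uint8)*255,.005,180,180,260,280,300,'sep')
comps(((S<60)&(V>140)).astype(np.uint8)*255,.03,350,255,440,320,100,'psu')
comps(((V<75)).astype(np.uint8)*255,.034,140,220,255,310,30,'drv')
comps(((S<45)&(V>125)).astype(np.uint8)*255,.125,270,178,342,275,30,'frame')
comps(((H>12)&(H<28)&(S>110)).astype(np.uint8)*255,.2,370,185,470,260,5,'gold')
for n,p in dict(sil=(376,285),tab=(330,300),rail=(305,220),post=(402,203),base=(410,235),wall=(330,250)).items(): print(n,hsv[p[1],p[0]])
E
```

```text
sep (219.0, 229.0) [580. 249.] [187. 122.] 2.5
psu (394.5, 287.0) [ 412. -256.] [179. 255.] 0.3
drv (232.46575927734375, 288.4246520996094) [404. 199.] [32. 57.] 70.9
drv (161.22413635253906, 244.3103485107422) [528. 405.] [61. 34.] 24.5
frame (304.92559814453125, 221.89059448242188) [578.  -3.] [ 18. 210.] 79.9
frame (305.5, 226.0) [568.  -4.] [260. 192.] 0.3
gold (426.8640441894531, 224.70498657226562) [ 557. -311.] [141.  47.] 89.2
gold (397.1691589355469, 207.130126953125) [ 602. -237.] [12. 67.] 52.3
sil [105   7  76]
tab [ 35  24 141]
rail [ 53  13 160]
post [30 13 97]
base [103  37  62]
wall [ 33  21 144]
```

View pics/crop1.png

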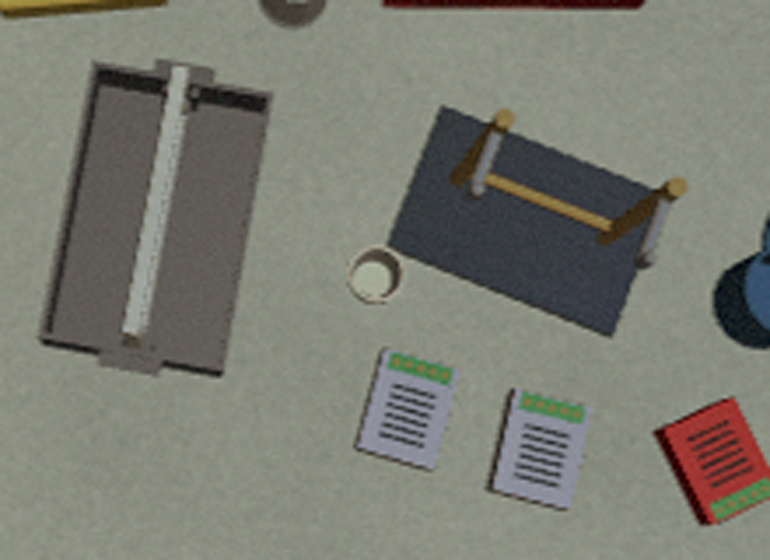

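The crop shows the crate corners near crop (95,63), (272,95), (222,375) and (42,342). The rail runs from (178,68) to (135,335), the post tops are at (504,118) and (676,187), and the hook tips are at (478,190) and (645,258). The two silver power supplies are centred near (408,408) and (543,448).

```bash
python3 - <<'E'
from h import *
s=snap('top')
def P(l,z): return np.array([onz(s,(260+(u+.5)/3.5-.5,165+(v+.5)/3.5-.5),z)[:2] for u,v in l])
def rep(n,Q):
    print(n,'c',Q.mean(0).round(3),'edges',[(round(float(np.hypot(*d)),3),round(float(np.degrees(np.arctan2(d[1],d[0]))),1)) for d in np.roll(Q,-1,0)-Q])
rep('crate',P([(95,63),(272,95),(222,375),(42,342)],.06))
rep('rail',P([(178,68),(135,335)],.125))
po=P([(504,118),(676,187)],.225);rep('posts',po)
rep('tips',P([(478,188),(645,258)],.225))
rep('base',P([(443,107),(676,195),(613,336),(390,247)],.012))
rep('psuA',P([(388,349),(458,367),(435,468),(360,448)],.036))
rep('psuB',P([(517,390),(589,406),(568,508),(493,490)],.036))
w=snap('wrist'); print(w['eye'],w['camera_matrix'][0],np.array(w['attitude']).round(2).tolist())
E
```

```text
crate c [ 0.576 -0.002] edges [(0.146, -100.2), (0.231, 170.0), (0.144, 79.9), (0.231, -9.6)]
rail c [ 0.577 -0.002] edges [(0.21, 171.5), (0.21, -8.5)]
posts c [ 0.594 -0.309] edges [(0.13, -112.3), (0.13, 67.7)]
tips c [ 0.543 -0.287] edges [(0.126, -113.1), (0.126, 66.9)]
base c [ 0.583 -0.309] edges [(0.206, -111.1), (0.131, 154.4), (0.196, 68.1), (0.128, -21.2)]
psuA c [ 0.427 -0.204] edges [(0.058, -104.2), (0.083, 166.0), (0.061, 75.4), (0.083, -16.5)]
psuB c [ 0.395 -0.308] edges [(0.059, -102.3), (0.083, 166.5), (0.061, 76.8), (0.082, -15.0)]
[ 0.26751561 -0.62278819  0.37349885] [363.30596786   0.         316.82007081] [[0.3, 0.92, 0.26], [-0.95, 0.29, 0.08], [-0.0, -0.27, 0.96]]
```

Request:
{"fn": "move_arm", "kwargs": {
  "motion": [
    [1,0.18,-0.165,-0.07,0],
    [1,0.18,-0.165,-0.07,0],
    [1,0.18,-0.165,-0.07,0],
    [1,0.18,-0.165,-0.07,0],
    [1,0.18,-0.165,-0.07,0],
    [1,0.18,-0.165,-0.07,0],
    [1,0.18,-0.165,-0.07,0],
    [1,0.18,-0.165,-0.07,0]
  ]
}}

```text
t: 0.92
tcp_pos: [0.327, -0.4303, 0.3215]
tool_rot: [[0.952, 0.305, 0.002], [0.305, -0.952, -0.001], [0.002, 0.001, -1.0]]
ft_force: [0.1, -0.5, -0.5]
grip_width: 1.003
finger_force: 0.0
```

Request:
{"fn": "move_arm", "kwargs": {
  "motion": [
    [1,0.18,-0.165,0,0],
    [1,0.18,-0.165,0,0],
    [1,0.18,-0.165,0,0],
    [1,0.18,-0.165,0,0],
    [1,0.18,-0.165,0,0],
    [1,0.18,-0.165,0,0],
    [1,0.18,-0.165,0,0],
    [1,0.18,-0.165,0,0]
  ]
}}

```text
t: 1.58
tcp_pos: [0.4476, -0.2205, 0.3198]
tool_rot: [[0.953, 0.303, -0.0], [0.303, -0.953, 0.0], [-0.0, -0.0, -1.0]]
ft_force: [-0.1, -1.6, 0.1]
grip_width: 0.997
finger_force: 0.0
```

Request:
{"fn": "move_arm", "kwargs": {
  "motion": [
    [1,0.189,-0.17,0,27.5],
    [1,0.189,-0.17,0,27.5],
    [1,0.189,-0.17,0,27.5],
    [1,0.189,-0.17,0,27.5],
    [1,0.189,-0.17,0,27.5],
    [1,0.189,-0.17,0,27.5],
    [1,0.189,-0.17,0,27.5],
    [1,0.189,-0.17,0,27.5]
  ]
}}

```text
t: 2.25
tcp_pos: [0.5781, 0.0008, 0.3192]
tool_rot: [[0.985, -0.17, -0.0], [-0.17, -0.985, 0.002], [-0.001, -0.002, -1.0]]
ft_force: [-0.0, -0.8, -0.1]
grip_width: 0.998
finger_force: 0.0
```

```bash
python3 - <<'E'
from h import *
s=snap('wrist','w1.png'); print(s['eye'],np.array(s['attitude']).round(2).tolist()); print(proj(s,(0.577,-0.002,.125)),proj(s,manip.get_state()['tcp_pos']))
E
```

```text
[ 0.64530249 -0.01070698  0.44286794] [[-0.17, 0.95, 0.27], [-0.99, -0.16, -0.05], [-0.0, -0.27, 0.96]]
[321.13688908 216.19880136] [326.54621931 324.67372495]
```

View pics/w1.png

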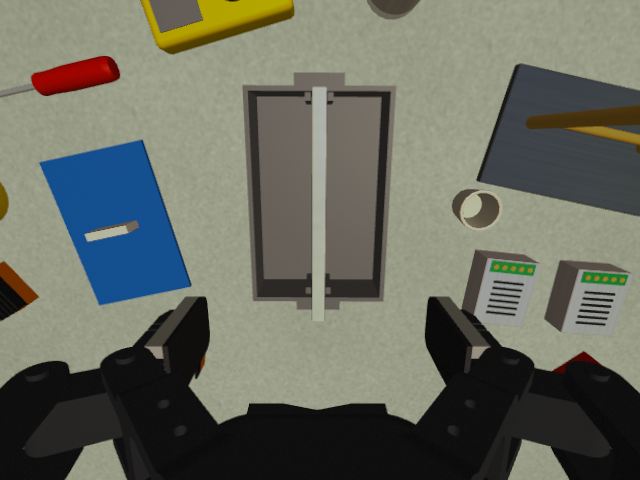

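The wrist view shows the rail from (319,87) to (318,321), and the crate rim corners near (245,87), (395,87), (384,300) and (253,301). The rail is aligned with the tool.

```bash
python3 - <<'E'
from h import *
s=snap('wrist')
a,b=onz(s,(319.5,87),.125),onz(s,(318,321),.125); d=b-a; print('rail',(a+b)/2,np.linalg.norm(d),np.degrees(np.arctan2(-d[1],-d[0])),'tool',tool([*((a+b)/2)[:2],.118]))
Q=np.array([onz(s,p,.06) for p in [(244,86),(396,86),(384,300),(253,301)]]);print('crate',Q.mean(0),np.linalg.norm(Q-np.roll(Q,1,0),axis=1))
Q=np.array([onz(s,p,.005) for p in [(41,162),(142,140),(190,287),(100,305)]]);print('sep',Q.mean(0),np.linalg.norm(Q-np.roll(Q,1,0),axis=1),np.degrees(np.arctan2(*(Q[1]-Q[0])[[1,0]])),np.degrees(np.arctan2(*(Q[3]-Q[0])[[1,0]])))
E
```

```text
rail [ 0.57763504 -0.00359741  0.125     ] 0.21078900966609557 -10.216034520371323 tool [ 0.00135031 -0.00123514  0.20142501]
crate [ 0.57719269 -0.00432001  0.06      ] [0.229174   0.14820037 0.22782752 0.15050896]
sep [0.5782912  0.24504417 0.005     ] [0.1873396  0.12276841 0.18759407 0.12206827] -87.93480942085729 -178.14361381478082
```

Request:
{"fn": "move_arm", "kwargs": {
  "motion": [
    [1,0.001,-0.001,0.04,0],
    [1,0.001,-0.001,0.08,0],
    [1,0.001,-0.001,0.12,0],
    [1,0.001,-0.001,0.15,0],
    [1,0.001,-0.001,0.18,0],
    [1,0.001,-0.001,0.199,0],
    [1,0.001,-0.001,0.199,0],
    [0,0.001,-0.001,0.199,0]
  ]
}}

```text
t: 3.02
tcp_pos: [0.5767, -0.0042, 0.121]
tool_rot: [[0.984, -0.177, -0.002], [-0.177, -0.984, -0.001], [-0.002, 0.002, -1.0]]
ft_force: [0.3, 0.0, 0.5]
grip_width: 0.883
finger_force: 0.0
```

Request:
{"fn": "move_arm", "kwargs": {
  "motion": [
    [0,0,0,0,0],
    [0,0,0,0,0],
    [0,0,0,0,0],
    [0,0,0,0,0],
    [0,0,0,0,0],
    [0,0,0,0,0],
    [0,0,0,0,0],
    [0,0,0,-0.01,0]
  ]
}}

```text
t: 3.68
tcp_pos: [0.5765, -0.0012, 0.1305]
tool_rot: [[0.985, -0.174, -0.002], [-0.174, -0.985, -0.0], [-0.002, 0.0, -1.0]]
ft_force: [-0.4, 0.3, -2.4]
grip_width: 0.126
finger_force: 58.6
```

Request:
{"fn": "move_arm", "kwargs": {
  "motion": [
    [0,0,0,-0.02,0],
    [0,0,0,-0.04,0],
    [0,0,0,-0.06,0],
    [0,0,0,-0.08,0],
    [0,0,0,-0.1,0],
    [0,0,0,-0.112,0],
    [0,0,0,-0.112,0]
  ]
}}

```text
t: 4.27
tcp_pos: [0.5785, -0.0013, 0.2466]
tool_rot: [[0.985, -0.174, 0.005], [-0.174, -0.985, 0.0], [0.005, -0.001, -1.0]]
ft_force: [0.4, -0.2, -1.9]
grip_width: 0.122
finger_force: 58.7
```

Request:
{"fn": "move_arm", "kwargs": {
  "motion": [
    [0,-0.014,0.017,0,-5],
    [0,-0.028,0.034,0,-10],
    [0,-0.042,0.05,0,-15],
    [0,-0.056,0.067,0,-20],
    [0,-0.07,0.084,0,-25],
    [0,-0.084,0.1,0,-30],
    [0,-0.098,0.117,0,-35],
    [0,-0.098,0.117,0,-35]
  ]
}}

```text
t: 4.93
tcp_pos: [0.4564, -0.1026, 0.2425]
tool_rot: [[0.906, 0.423, -0.004], [0.423, -0.906, -0.002], [-0.004, -0.0, -1.0]]
ft_force: [-0.5, 0.5, -1.3]
grip_width: 0.121
finger_force: 58.7
```

Request:
{"fn": "move_arm", "kwargs": {
  "motion": [
    [0,-0.007,0.023,0,-6],
    [0,-0.014,0.046,0,-12],
    [0,-0.021,0.069,0,-18],
    [0,-0.028,0.092,0,-24],
    [0,-0.035,0.115,0,-31],
    [0,-0.042,0.138,0,-37],
    [0,-0.048,0.159,0,-43],
    [0,-0.048,0.159,0,-43]
  ]
}}

```text
t: 5.6
tcp_pos: [0.4835, -0.2688, 0.2422]
tool_rot: [[0.375, 0.927, -0.001], [0.927, -0.375, -0.001], [-0.002, -0.001, -1.0]]
ft_force: [-0.5, -0.6, -2.5]
grip_width: 0.127
finger_force: 58.8
```

```bash
python3 - <<'E'
from h import *
s=snap('wrist','w2.png'); t=snap('top'); st=manip.get_state(); print(st['tcp_pos'],np.array(st['tool_rot']).round(3).tolist(),st['ft_force'],st['grip_width'])
cv2.imwrite('pics/c2.png',cv2.resize(t['color'][165:285,340:500],(800,600),interpolation=cv2.INTER_CUBIC))
E
```

```text
[ 0.48359212 -0.26436727  0.24233767] [[0.378, 0.926, -0.001], [0.926, -0.378, 0.001], [0.001, -0.002, -1.0]] [-0.11018784  0.12136445 -2.02885565] 0.12824269807974933
```

View pics/w2.png

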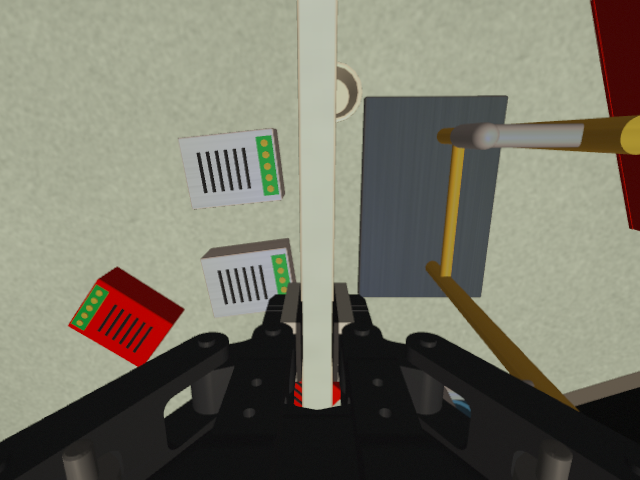

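The wrist view shows the left hook tip at (485,135), its post top near (632,135), and base corners at (365,97), (507,96), (481,297) and (359,297). The frame is held parallel to the rack.

```bash
python3 - <<'E'
from h import *
s=snap('wrist')
Q=np.array([onz(s,p,.012) for p in [(365,97),(507,96),(481,297),(359,297)]]);print('base',Q.mean(0),np.linalg.norm(Q-np.roll(Q,1,0),axis=1),np.degrees(np.arctan2(*(Q[0]-Q[3])[[1,0]])),np.degrees(np.arctan2(*(Q[1]-Q[2])[[1,0]])))
T=onz(s,(485,135),.222); print('tip',T,'tool',tool(T))
C=(Q.mean(0)[:2]); print('basec tool',tool([*C,.242]),'hookmid0.567 tool',tool([.567,-.298,.205]))
E
```

```text
base [ 0.58479597 -0.30052286  0.012     ] [0.19790165 0.12810166 0.1977202  0.12830164] 68.05390917272386 68.11196407080033
tip [ 0.56823165 -0.22408192  0.222     ] tool [0.06812565 0.06347208 0.02057008]
basec tool [0.00358711 0.10760524 0.00045453] hookmid0.567 tool [-0.00081471  0.09022626  0.0374769 ]
```

View pics/c2.png

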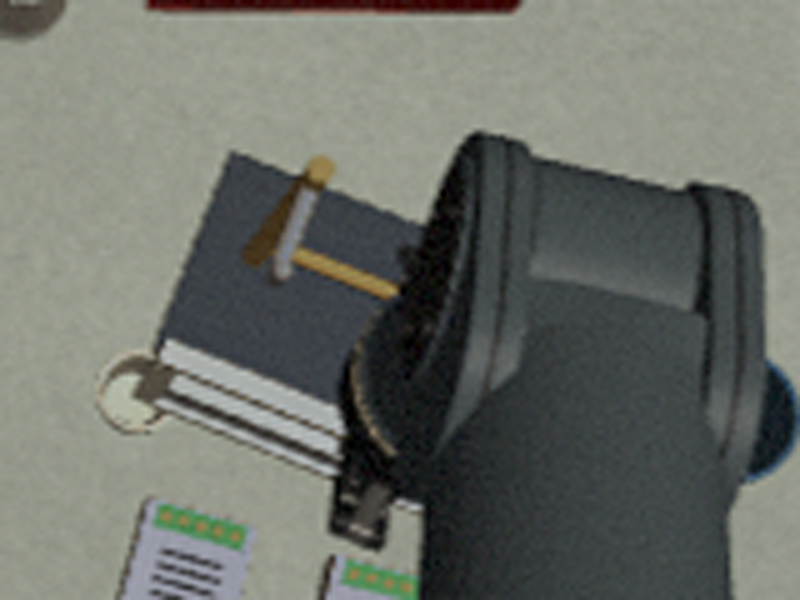

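Request:
{"fn": "move_arm", "kwargs": {
  "motion": [
    [0,0,0.015,0,0],
    [0,0,0.03,0,0],
    [0,0,0.045,0,0],
    [0,0,0.06,0,0],
    [0,0,0.075,0,0],
    [0,0,0.09,0,0],
    [0,0,0.09,0,0],
    [0,0,0.09,0,0]
  ]
}}

```text
t: 6.42
tcp_pos: [0.5679, -0.296, 0.2428]
tool_rot: [[0.374, 0.927, -0.001], [0.927, -0.374, 0.001], [0.001, -0.001, -1.0]]
ft_force: [-0.4, 0.5, -2.3]
grip_width: 0.128
finger_force: 58.9
```

Request:
{"fn": "move_arm", "kwargs": {
  "motion": [
    [0,0,0,0.005,0],
    [0,0,0,0.01,0],
    [0,0,0,0.015,0],
    [0,0,0,0.02,0],
    [0,0,0,0.024,0],
    [0,0,0,0.027,0],
    [0,0,0,0.027,0],
    [0,0,0,0.027,0]
  ]
}}

```text
t: 7.08
tcp_pos: [0.5674, -0.2977, 0.2163]
tool_rot: [[0.375, 0.927, 0.0], [0.927, -0.375, 0.0], [0.0, 0.0, -1.0]]
ft_force: [-0.6, 0.4, -0.7]
grip_width: 0.125
finger_force: 59.1
```

Request:
{"fn": "move_arm", "kwargs": {
  "motion": [
    [0,0,0,0.001,0],
    [0,0,0,0.002,0],
    [0,0,0,0.002,0],
    [0,0,0,0.002,0]
  ]
}}

```text
t: 7.42
tcp_pos: [0.5675, -0.2978, 0.216]
tool_rot: [[0.375, 0.927, 0.001], [0.927, -0.375, -0.001], [-0.0, 0.001, -1.0]]
ft_force: [-5.6, 1.4, 13.3]
grip_width: 0.125
finger_force: 61.2
```

Request:
{"fn": "move_arm", "kwargs": {
  "motion": [
    [0,0,0,-0.002,0],
    [1,0,0,-0.002,0],
    [1,0,0,-0.002,0],
    [1,0,0,-0.002,0],
    [1,0,0,-0.002,0],
    [1,0,0,-0.002,0],
    [1,0,0,-0.002,0],
    [1,0,0,-0.002,0]
  ]
}}

```text
t: 8.08
tcp_pos: [0.5675, -0.2977, 0.2162]
tool_rot: [[0.375, 0.927, -0.0], [0.927, -0.375, 0.0], [0.0, -0.0, -1.0]]
ft_force: [0.2, 0.2, 0.1]
grip_width: 0.996
finger_force: 0.0
```

Request:
{"fn": "move_arm", "kwargs": {
  "motion": [
    [1,0,0,-0.015,0],
    [1,0,0,-0.04,0],
    [1,0,0,-0.08,0],
    [1,0,0,-0.12,0],
    [1,0,0,-0.12,0],
    [1,0,0,-0.12,0]
  ]
}}

```text
t: 8.58
tcp_pos: [0.5685, -0.2979, 0.3391]
tool_rot: [[0.375, 0.927, 0.005], [0.927, -0.375, -0.002], [-0.0, 0.005, -1.0]]
ft_force: [-1.1, 0.5, -0.3]
grip_width: 1.0
finger_force: 0.0
```

```bash
python3 - <<'E'
from h import *
s=snap('scene'); st=manip.get_state(); print(st['tcp_pos'],st['ft_force'])
cv2.imwrite('pics/c3.png',cv2.resize(s['color'][110:310,90:390],(780,520),interpolation=cv2.INTER_CUBIC))
E
```

```text
[ 0.56771306 -0.29766856  0.3370879 ] [-0.18177653 -0.37120721 -0.98526417]
```

View pics/c3.png

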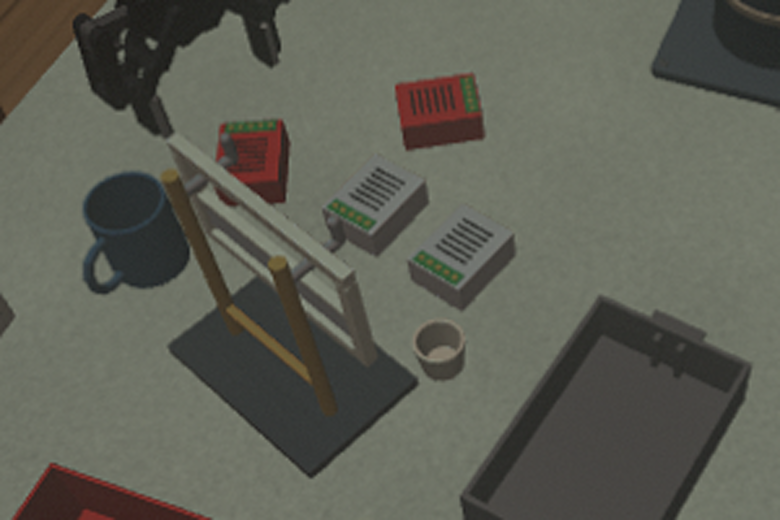

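The frame hangs on both hooks; in this crop the rail runs from (175,140) to (350,280). Next come the power supplies.

Request:
{"fn": "move_arm", "kwargs": {
  "motion": [
    [1,0.004,-0.021,0,5],
    [1,0.009,-0.042,0,11],
    [1,0.013,-0.062,0,16],
    [1,0.017,-0.083,0,21],
    [1,0.021,-0.104,0,27],
    [1,0.026,-0.125,0,32],
    [1,0.03,-0.145,0,37],
    [1,0.034,-0.166,0,42]
  ]
}}

```text
t: 9.3
tcp_pos: [0.4248, -0.2032, 0.3349]
tool_rot: [[0.901, 0.434, -0.002], [0.434, -0.901, 0.001], [-0.002, -0.002, -1.0]]
ft_force: [-0.4, 0.4, 0.3]
grip_width: 0.999
finger_force: 0.0
```

Request:
{"fn": "move_arm", "kwargs": {
  "motion": [
    [1,0,0,0.01,7],
    [1,0,0,0.02,14],
    [1,0,0,0.04,21],
    [1,0,0,0.06,28],
    [1,0,0,0.08,35],
    [1,0,0,0.08,42],
    [1,0,0,0.08,42],
    [1,0,0,0.08,42]
  ]
}}

```text
t: 9.97
tcp_pos: [0.426, -0.2036, 0.2555]
tool_rot: [[0.962, -0.272, -0.002], [-0.272, -0.962, 0.001], [-0.002, -0.0, -1.0]]
ft_force: [0.4, 0.2, -0.1]
grip_width: 1.003
finger_force: 0.0
```

```bash
cat >> h.py <<'E'
def rects(s,mask,z,amin):
    cs,_=cv2.findContours(mask.astype(np.uint8)*255,cv2.RETR_EXTERNAL,cv2.CHAIN_APPROX_NONE)
    for k in cs:
        if cv2.contourArea(k)<amin: continue
        P=np.array([onz(s,p[0],z)[:2] for p in k],np.float32)
        r=cv2.minAreaRect(P*1000); (w,h),a=r[1],r[2]
        if h>w: w,h,a=h,w,a+90
        print(np.round(cv2.minAreaRect(k)[0]),'xy',np.round(r[0],1),'size',round(w),round(h),'yaw',round((a+90)%180-90,1),'tool',tool([r[0][0]/1e3,r[0][1]/1e3,0]).round(4))
E
python3 - <<'E'
from h import *
s=snap('wrist','w4.png'); print(manip.get_state()['tcp_pos'],np.array(manip.get_state()['tool_rot']).round(3).tolist())
H,S,V=cv2.split(cv2.cvtColor(s['color'],cv2.COLOR_BGR2HSV))
print(proj(s,(.427,-.204,.036)),proj(s,(.395,-.308,.036)))
for p in [(.427,-.204,.036),(.427,-.204,.0)]:
    u=proj(s,p).astype(int); print(H[u[1],u[0]-8:u[0]+9:4],S[u[1],u[0]-8:u[0]+9:4],V[u[1],u[0]-8:u[0]+9:4])
E
```

```text
[ 0.42629487 -0.20373418  0.25601966] [[0.962, -0.272, -0.001], [-0.272, -0.962, 0.0], [-0.001, -0.0, -1.0]]
[317.5212968  208.53087452] [430.99145677 211.10166393]
[102 102 105 107 110] [ 9  9 10 12 10] [144 144 146 148 147]
[102 110 110 107 107] [ 9 11 10 12 12] [145 145 146 149 148]
```

View pics/w4.png

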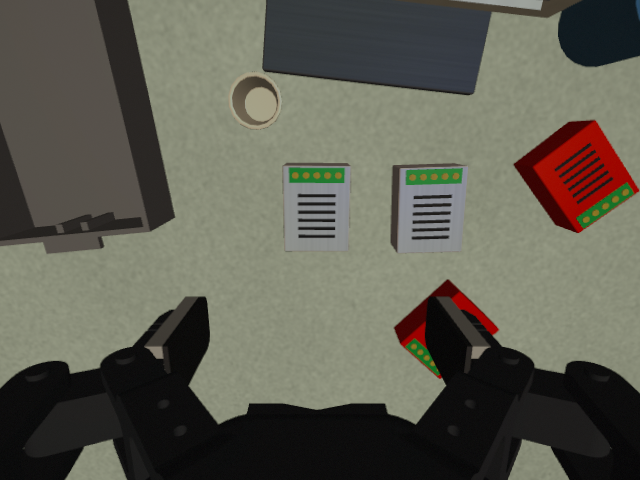

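The power supplies are at (317,208) and (431,208), where the estimates project. Descending on A.

Request:
{"fn": "move_arm", "kwargs": {
  "motion": [
    [1,0.001,0,0.04,0],
    [1,0.001,0,0.08,0],
    [1,0.001,0,0.12,0],
    [1,0.001,0,0.16,0],
    [1,0.001,0,0.19,0],
    [1,0.001,0,0.215,0],
    [1,0.001,0,0.23,0],
    [1,0.001,0,0.23,0]
  ]
}}

```text
t: 10.68
tcp_pos: [0.4264, -0.2036, 0.0239]
tool_rot: [[0.962, -0.273, -0.003], [-0.273, -0.962, 0.002], [-0.004, -0.001, -1.0]]
ft_force: [-1.0, 0.1, -0.6]
grip_width: 0.993
finger_force: 0.0
```

Request:
{"fn": "move_arm", "kwargs": {
  "motion": [
    [0,0,0,0,0],
    [0,0,0,0,0],
    [0,0,0,0,0],
    [0,0,0,0,0],
    [0,0,0,0,0],
    [0,0,0,-0.02,0],
    [0,0,0,-0.06,0],
    [0,0,0,-0.1,0]
  ]
}}

```text
t: 11.35
tcp_pos: [0.4263, -0.2037, 0.1272]
tool_rot: [[0.961, -0.276, -0.002], [-0.276, -0.961, 0.001], [-0.003, -0.0, -1.0]]
ft_force: [1.8, -1.4, -3.9]
grip_width: 0.733
finger_force: 68.5
```

Request:
{"fn": "move_arm", "kwargs": {
  "motion": [
    [0,0.018,-0.03,-0.01,-1],
    [0,0.036,-0.06,-0.01,-2],
    [0,0.054,-0.09,-0.01,-3],
    [0,0.072,-0.12,-0.01,-4],
    [0,0.09,-0.15,-0.01,-5],
    [0,0.108,-0.18,-0.01,-6],
    [0,0.126,-0.21,-0.01,-6],
    [0,0.141,-0.239,-0.01,-6]
  ]
}}

```text
t: 12.02
tcp_pos: [0.6301, -0.0121, 0.1369]
tool_rot: [[0.985, -0.174, 0.001], [-0.174, -0.985, 0.0], [0.001, -0.0, -1.0]]
ft_force: [0.2, -1.2, -4.0]
grip_width: 0.732
finger_force: 68.6
```

Request:
{"fn": "move_arm", "kwargs": {
  "motion": [
    [0,0,0,0,0],
    [0,0,0,0.01,0],
    [0,0,0,0.02,0],
    [0,0,0,0.03,0]
  ]
}}

```text
t: 12.35
tcp_pos: [0.6276, -0.015, 0.1052]
tool_rot: [[0.984, -0.176, -0.001], [-0.176, -0.984, -0.001], [-0.001, 0.001, -1.0]]
ft_force: [0.5, -0.0, -3.4]
grip_width: 0.734
finger_force: 68.6
```

```bash
python3 - <<'E'
from h import *
s=snap('wrist','w5.png'); st=manip.get_state();print(st['tcp_pos'],np.array(st['tool_rot']).round(3).tolist(),tool([.628,-.013,.029]))
E
```

```text
[ 0.62654502 -0.01505147  0.10303531] [[0.984, -0.176, -0.004], [-0.176, -0.984, -0.001], [-0.004, 0.002, -1.0]] [ 0.00137611 -0.00239835  0.0740264 ]
```

View pics/w5.png

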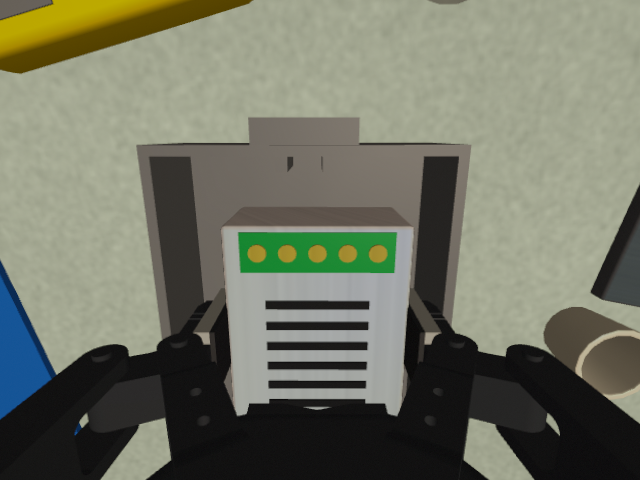

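```bash
python3 - <<'E'
from h import *
s=snap('wrist')
a,b=onz(s,(138,146),.06),onz(s,(470,146),.06);m=(a+b)/2
print(a,b,np.linalg.norm(a-b),m,'tool',tool(m))
x=np.array([np.cos(np.radians(-10)),np.sin(np.radians(-10))]);print('centre est',m[:2]-.115*x)
m1=(np.array(tool(onz(s,(148,158),.06)))+tool(onz(s,(461,158),.06)))/2; print(m1)
E
```

```text
[0.70301991 0.05190044 0.06      ] [ 0.67738054 -0.09253473  0.06      ] 0.14669320780053383 [ 0.69020023 -0.02031715  0.06      ] tool [ 0.06373368 -0.00594629  0.04361953]
centre est [ 5.76947335e-01 -3.47606269e-04]
[ 0.05857433 -0.00578139  0.0436424 ]
```

Request:
{"fn": "move_arm", "kwargs": {
  "motion": [
    [0,0,-0.004,0.015,0],
    [0,0,-0.004,0.03,0],
    [0,0,-0.004,0.045,0],
    [0,0,-0.004,0.06,0],
    [0,0,-0.004,0.068,0],
    [0,0,-0.004,0.074,0],
    [0,0,-0.004,0.074,0],
    [0,0,-0.004,0.074,0]
  ]
}}

```text
t: 13.12
tcp_pos: [0.6298, -0.0099, 0.033]
tool_rot: [[0.985, -0.175, 0.001], [-0.175, -0.985, -0.0], [0.001, -0.0, -1.0]]
ft_force: [-0.2, -0.1, -4.1]
grip_width: 0.734
finger_force: 68.6
```

Request:
{"fn": "move_arm", "kwargs": {
  "motion": [
    [0,0,0,0.002,0],
    [0,0,0,0.003,0],
    [0,0,0,0.003,0],
    [0,0,0,0.003,0]
  ]
}}

```text
t: 13.45
tcp_pos: [0.6299, -0.0099, 0.0327]
tool_rot: [[0.985, -0.175, 0.002], [-0.175, -0.985, -0.0], [0.002, 0.0, -1.0]]
ft_force: [-10.4, -0.3, 29.2]
grip_width: 0.736
finger_force: 72.7
```

Request:
{"fn": "move_arm", "kwargs": {
  "motion": [
    [0,0,0,-0.003,0],
    [1,0,0,-0.003,0],
    [1,0,0,-0.003,0],
    [1,0,0,-0.003,0],
    [1,0,0,-0.003,0],
    [1,0,0,-0.003,0],
    [1,0,0,-0.02,0],
    [1,0,0,-0.05,0]
  ]
}}

```text
t: 14.12
tcp_pos: [0.6274, -0.0095, 0.0766]
tool_rot: [[0.985, -0.174, -0.006], [-0.174, -0.985, -0.0], [-0.006, 0.001, -1.0]]
ft_force: [0.2, 0.7, 0.2]
grip_width: 1.0
finger_force: 0.0
```

Request:
{"fn": "move_arm", "kwargs": {
  "motion": [
    [1,0,0,-0.04,0],
    [1,0,0,-0.08,0],
    [1,-0.015,0.03,-0.1,0],
    [1,-0.03,0.06,-0.11,0],
    [1,-0.05,0.09,-0.11,0],
    [1,-0.065,0.125,-0.11,0],
    [1,-0.079,0.154,-0.11,0],
    [1,-0.089,0.174,-0.11,0]
  ]
}}

```text
t: 14.78
tcp_pos: [0.5093, -0.1683, 0.1894]
tool_rot: [[0.984, -0.177, -0.001], [-0.177, -0.984, -0.001], [-0.001, 0.001, -1.0]]
ft_force: [0.4, 0.6, -0.3]
grip_width: 0.999
finger_force: 0.0
```

Request:
{"fn": "move_arm", "kwargs": {
  "motion": [
    [1,-0.02,0.03,0,1],
    [1,-0.035,0.06,0,2],
    [1,-0.05,0.09,0,3],
    [1,-0.065,0.12,0,4],
    [1,-0.08,0.145,0,5],
    [1,-0.09,0.16,0,5.5],
    [1,-0.09,0.16,0,5.5],
    [1,-0.09,0.16,0,5.5]
  ]
}}

```text
t: 15.45
tcp_pos: [0.3945, -0.3078, 0.1892]
tool_rot: [[0.963, -0.27, -0.0], [-0.27, -0.963, 0.0], [-0.0, 0.0, -1.0]]
ft_force: [-0.4, 0.8, 0.1]
grip_width: 1.001
finger_force: 0.0
```

```bash
python3 - <<'E'
from h import *
s=snap('wrist'); st=manip.get_state();print(st['tcp_pos'],np.array(st['tool_rot']).round(3).tolist())
H,S,V=cv2.split(cv2.cvtColor(s['color'],cv2.COLOR_BGR2HSV))
rects(s,((H>95)&(H<125)&(S<25)&(V>110)),.036,500)
print(tool([.395,-.308,.024]),proj(s,(.395,-.308,.036)))
t=snap('top'); cv2.imwrite('pics/t6.png',np.vstack([np.hstack([cv2.resize(t['color'][170:320,140:440],(800,400))]),]))
E
```

```text
[ 0.39543774 -0.30689244  0.18927961] [[0.963, -0.268, 0.0], [-0.268, -0.963, 0.0], [0.0, -0.0, -1.0]]
[325. 208.] xy [ 405.2 -317.2] size 57 49 yaw -13.9 tool [0.0122 0.0074 0.1893]
[-0.00016839  0.00125884  0.16527902] [317.47689057 225.8688945 ]
```

View pics/t6.png

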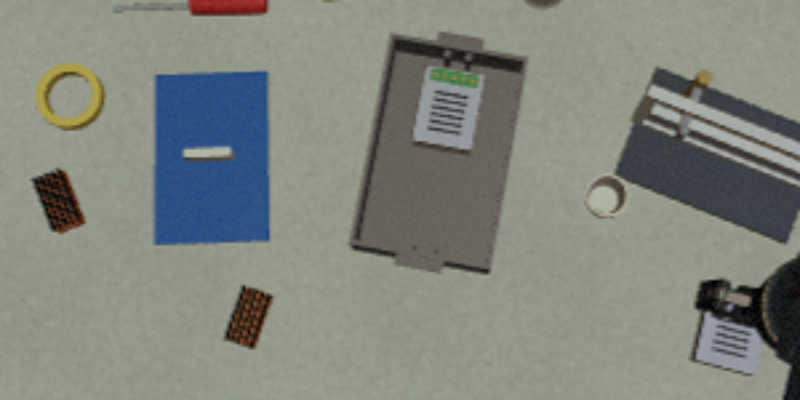

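Power supply A lies flat in the far half, at (450,110) in this crop. Picking up B.

Request:
{"fn": "move_arm", "kwargs": {
  "motion": [
    [1,0,0.001,0.04,0],
    [1,0,0.001,0.08,0],
    [1,0,0.001,0.12,0],
    [1,0,0.001,0.145,0],
    [1,0,0.001,0.158,0],
    [1,0,0.001,0.163,0],
    [1,0,0.001,0.163,0],
    [0,0,0.001,0.163,0]
  ]
}}

```text
t: 16.22
tcp_pos: [0.3957, -0.3077, 0.0267]
tool_rot: [[0.964, -0.267, 0.001], [-0.267, -0.964, -0.0], [0.001, -0.0, -1.0]]
ft_force: [-0.4, 0.3, 1.2]
grip_width: 0.885
finger_force: 0.0
```

Request:
{"fn": "move_arm", "kwargs": {
  "motion": [
    [0,0,0,0,0],
    [0,0,0,0,0],
    [0,0,0,0,0],
    [0,0,0,0,0],
    [0,0,0,0,0],
    [0,0,0,-0.02,0],
    [0,0,0,-0.06,0],
    [0,0,0,-0.11,0]
  ]
}}

```text
t: 16.88
tcp_pos: [0.3938, -0.3073, 0.1287]
tool_rot: [[0.964, -0.268, -0.002], [-0.268, -0.964, 0.002], [-0.003, -0.001, -1.0]]
ft_force: [0.5, -1.4, -2.9]
grip_width: 0.734
finger_force: 68.3
```

Request:
{"fn": "move_arm", "kwargs": {
  "motion": [
    [0,0.004,-0.03,-0.007,0],
    [0,0.008,-0.06,-0.007,-1],
    [0,0.012,-0.09,-0.007,-2],
    [0,0.016,-0.12,-0.007,-3],
    [0,0.02,-0.15,-0.007,-4],
    [0,0.024,-0.18,-0.007,-5],
    [0,0.028,-0.21,-0.007,-5.5],
    [0,0.032,-0.24,-0.007,-5.5]
  ]
}}

```text
t: 17.55
tcp_pos: [0.4902, -0.0841, 0.1357]
tool_rot: [[0.985, -0.174, 0.001], [-0.174, -0.985, -0.0], [0.001, -0.0, -1.0]]
ft_force: [1.2, 0.2, -3.2]
grip_width: 0.731
finger_force: 68.3
```

```bash
python3 - <<'E'
from h import *
st=manip.get_state();print(st['tcp_pos'],np.array(st['tool_rot']).round(3).tolist(),tool([.526,.007,.035]))
E
```

```text
[ 0.49022151 -0.08407548  0.13572355] [[0.985, -0.174, 0.001], [-0.174, -0.985, -0.0], [0.001, -0.0, -1.0]] [ 0.01930762 -0.095908    0.10074199]
```

Request:
{"fn": "move_arm", "kwargs": {
  "motion": [
    [0,0.006,-0.03,0,0],
    [0,0.012,-0.06,0,0],
    [0,0.019,-0.096,0,0],
    [0,0.019,-0.096,0.025,0],
    [0,0.019,-0.096,0.05,0],
    [0,0.019,-0.096,0.075,0],
    [0,0.019,-0.096,0.09,0],
    [0,0.019,-0.096,0.098,0]
  ]
}}

```text
t: 18.22
tcp_pos: [0.5244, 0.0058, 0.0357]
tool_rot: [[0.985, -0.174, -0.002], [-0.174, -0.985, -0.0], [-0.002, 0.0, -1.0]]
ft_force: [-0.9, -0.5, -3.5]
grip_width: 0.728
finger_force: 68.3
```

Request:
{"fn": "move_arm", "kwargs": {
  "motion": [
    [0,0,0,0.002,0],
    [0,0,0,0.004,0],
    [0,0,0,0.004,0],
    [0,0,0,0.004,0]
  ]
}}

```text
t: 18.55
tcp_pos: [0.526, 0.0057, 0.034]
tool_rot: [[0.985, -0.174, 0.002], [-0.174, -0.985, 0.0], [0.002, -0.0, -1.0]]
ft_force: [0.5, 0.6, -2.7]
grip_width: 0.734
finger_force: 68.3
```

Request:
{"fn": "move_arm", "kwargs": {
  "motion": [
    [0,0,0,0.001,0],
    [0,0,0,0.002,0],
    [0,0,0,0.002,0],
    [0,0,0,0.002,0]
  ]
}}

```text
t: 18.88
tcp_pos: [0.5261, 0.0057, 0.0328]
tool_rot: [[0.985, -0.174, 0.002], [-0.174, -0.985, -0.0], [0.002, -0.0, -1.0]]
ft_force: [-3.9, 0.0, 16.6]
grip_width: 0.735
finger_force: 70.7
```

Request:
{"fn": "move_arm", "kwargs": {
  "motion": [
    [0,0,0,-0.002,0],
    [1,0,0,-0.002,0],
    [1,0,0,-0.002,0],
    [1,0,0,-0.002,0],
    [1,0,0,-0.002,0],
    [1,0,0,-0.01,0],
    [1,0,0,-0.04,0],
    [1,0,0,-0.08,0]
  ]
}}

```text
t: 19.55
tcp_pos: [0.5235, 0.0057, 0.11]
tool_rot: [[0.985, -0.174, -0.006], [-0.174, -0.985, -0.0], [-0.006, 0.001, -1.0]]
ft_force: [1.0, -0.4, 0.3]
grip_width: 1.001
finger_force: 0.0
```

Request:
{"fn": "move_arm", "kwargs": {
  "motion": [
    [1,0,0,-0.04,0],
    [1,0.001,-0.03,-0.08,-7],
    [1,0.003,-0.065,-0.12,-14],
    [1,0.004,-0.1,-0.12,-21],
    [1,0.006,-0.135,-0.12,-28],
    [1,0.008,-0.17,-0.12,-35],
    [1,0.009,-0.205,-0.12,-42],
    [1,0.01,-0.246,-0.12,-49]
  ]
}}

```text
t: 20.22
tcp_pos: [0.5783, 0.2466, 0.2319]
tool_rot: [[0.775, 0.632, 0.001], [0.632, -0.775, -0.001], [-0.0, 0.001, -1.0]]
ft_force: [0.6, 0.3, -0.4]
grip_width: 1.0
finger_force: 0.0
```

Request:
{"fn": "move_arm", "kwargs": {
  "motion": [
    [1,0,0,0,-7],
    [1,0,0,0,-14],
    [1,0,0,0,-21],
    [1,0,0,0,-28],
    [1,0,0,0,-35],
    [1,0,0,0,-42],
    [1,0,0,0,-49],
    [1,0,0,0,-53]
  ]
}}

```text
t: 20.88
tcp_pos: [0.578, 0.2458, 0.2314]
tool_rot: [[-0.041, 0.999, -0.0], [0.999, 0.041, -0.001], [-0.001, -0.0, -1.0]]
ft_force: [0.8, 0.8, 0.2]
grip_width: 1.001
finger_force: 0.0
```

```bash
python3 - <<'E'
from h import *
s=snap('wrist','w7.png'); st=manip.get_state();print(st['tcp_pos'],np.array(st['tool_rot']).round(3).tolist())
H,S,V=cv2.split(cv2.cvtColor(s['color'],cv2.COLOR_BGR2HSV))
rects(s,(H>100)&(H<125)&(S>120)&(V>60),.005,3000)
E
```

```text
[0.57805149 0.24573929 0.23126517] [[-0.043, 0.999, -0.0], [0.999, 0.043, -0.001], [-0.001, -0.0, -1.0]]
[320. 202.] xy [579.7 250.3] size 187 123 yaw 2.4 tool [0.0046 0.0018 0.2313]
```

View pics/w7.png

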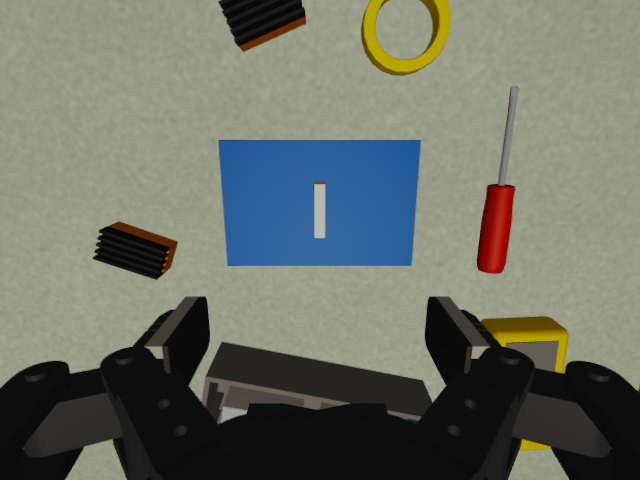

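The separator sheet's corners are (220,140), (420,140), (411,265) and (229,265), with the rib at (320,210). It is aligned with the tool.

Request:
{"fn": "move_arm", "kwargs": {
  "motion": [
    [1,0.004,0.002,0.04,0],
    [1,0.004,0.002,0.08,0],
    [1,0.004,0.002,0.12,0],
    [1,0.004,0.002,0.155,0],
    [1,0.004,0.002,0.18,0],
    [1,0.004,0.002,0.195,0],
    [1,0.004,0.002,0.202,0],
    [1,0.004,0.002,0.202,0]
  ]
}}

```text
t: 21.6
tcp_pos: [0.5793, 0.2498, 0.0277]
tool_rot: [[-0.033, 0.999, -0.002], [0.999, 0.033, -0.001], [-0.001, -0.002, -1.0]]
ft_force: [-0.7, -0.1, 0.7]
grip_width: 1.0
finger_force: 0.0
```

Request:
{"fn": "move_arm", "kwargs": {
  "motion": [
    [0,0,0,0,0],
    [0,0,0,0,0],
    [0,0,0,0,0],
    [0,0,0,0,0],
    [0,0,0,0,0],
    [0,0,0,0,0],
    [0,0,0,0,0],
    [0,0,0,0,0]
  ]
}}

```text
t: 22.27
tcp_pos: [0.5802, 0.2504, 0.0296]
tool_rot: [[-0.034, 0.999, 0.001], [0.999, 0.034, 0.0], [0.0, 0.001, -1.0]]
ft_force: [-1.2, -0.6, 6.2]
grip_width: 0.101
finger_force: 59.7
```

Request:
{"fn": "move_arm", "kwargs": {
  "motion": [
    [0,0,0,-0.01,0],
    [0,0,0,-0.04,0],
    [0,0,0,-0.08,0],
    [0,0,0,-0.12,0],
    [0,0,0,-0.12,0]
  ]
}}

```text
t: 22.68
tcp_pos: [0.5827, 0.2528, 0.1571]
tool_rot: [[-0.034, 0.999, 0.009], [0.999, 0.034, 0.005], [0.005, 0.009, -1.0]]
ft_force: [1.3, 0.8, -1.9]
grip_width: 0.103
finger_force: 58.9
```

Request:
{"fn": "move_arm", "kwargs": {
  "motion": [
    [0,-0.032,-0.002,0,2],
    [0,-0.064,-0.004,0,4],
    [0,-0.096,-0.006,0,6],
    [0,-0.128,-0.008,0,8],
    [0,-0.16,-0.01,0,10],
    [0,-0.192,-0.012,0,12],
    [0,-0.224,-0.013,0,12],
    [0,-0.252,-0.013,0,12]
  ]
}}

```text
t: 23.35
tcp_pos: [0.575, -0.0044, 0.1492]
tool_rot: [[0.175, 0.985, -0.0], [0.985, -0.175, -0.001], [-0.001, -0.0, -1.0]]
ft_force: [-0.0, -0.1, -3.4]
grip_width: 0.102
finger_force: 58.9
```

Request:
{"fn": "move_arm", "kwargs": {
  "motion": [
    [0,0,0,0.015,0],
    [0,0,0,0.03,0],
    [0,0,0,0.045,0],
    [0,0,0,0.045,0],
    [0,0,0,0.045,0]
  ]
}}

```text
t: 23.77
tcp_pos: [0.5751, -0.0019, 0.1038]
tool_rot: [[0.174, 0.985, -0.002], [0.985, -0.174, 0.0], [-0.0, -0.002, -1.0]]
ft_force: [-0.4, -0.4, -2.4]
grip_width: 0.106
finger_force: 58.7
```

```bash
python3 - <<'E'
from h import *
s=snap('wrist','w8.png'); st=manip.get_state();print(st['tcp_pos'],np.array(st['tool_rot']).round(3).tolist())
c=np.array([.577,-.002]);a=np.radians(-10);x=np.array([np.cos(a),np.sin(a)]);y=np.array([-x[1],x[0]])
for sx in(-1,1):
  for sy in(-1,1): print(sx,sy,proj(s,[*(c+.115*sx*x+.075*sy*y),.06]).round())
E
```

```text
[ 0.57568833 -0.00170836  0.10449004] [[0.174, 0.985, -0.0], [0.985, -0.174, 0.0], [0.0, -0.0, -1.0]]
-1 -1 [110. 409.]
-1 1 [ 58. 120.]
1 -1 [533. 410.]
1 1 [588. 120.]
```

View pics/w8.png

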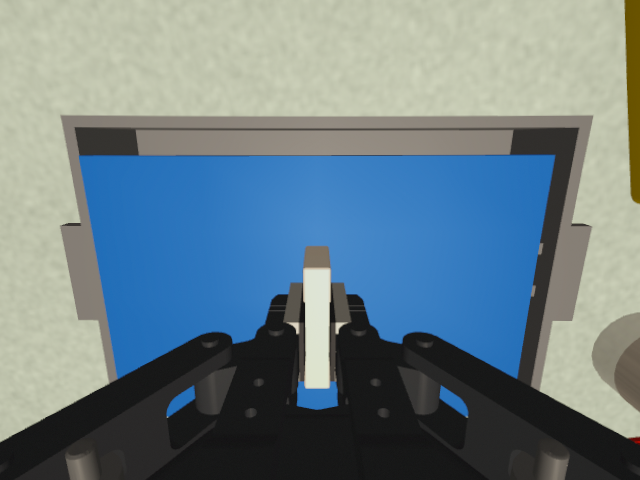

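```bash
python3 - <<'E'
from h import *
s=snap('wrist'); 
L,R=tool(onz(s,(63,116.5),.06)),tool(onz(s,(591.5,116.5),.06)); print('crate rim',L,R,(L+R)/2)
l,r=tool(onz(s,(80,155),.0815)),tool(onz(s,(555,155),.0815)); print('sheet',l,r,(l+r)/2, r-l)
E
```

```text
crate rim [ 0.07669902 -0.11120612  0.0447833 ] [0.07678971 0.11830715 0.04498438] [0.07674437 0.00355051 0.04488384]
sheet [ 0.06152153 -0.09331625  0.02329341] [0.06165953 0.09211815 0.0234559 ] [ 0.06159053 -0.00059905  0.02337465] [1.38002486e-04 1.85434400e-01 1.62489403e-04]
```

Request:
{"fn": "move_arm", "kwargs": {
  "motion": [
    [0,0.002,0.004,0,0],
    [0,0.002,0.004,0.008,0],
    [0,0.002,0.004,0.016,0],
    [0,0.002,0.004,0.024,0],
    [0,0.002,0.004,0.03,0],
    [0,0.002,0.004,0.032,0],
    [0,0.002,0.004,0.032,0],
    [0,0.002,0.004,0.032,0]
  ]
}}

```text
t: 24.53
tcp_pos: [0.5798, -0.0006, 0.0717]
tool_rot: [[0.174, 0.985, -0.0], [0.985, -0.174, 0.0], [-0.0, -0.0, -1.0]]
ft_force: [0.2, 0.4, -2.2]
grip_width: 0.102
finger_force: 58.9
```

Request:
{"fn": "move_arm", "kwargs": {
  "motion": [
    [0,0,0,0.001,0],
    [0,0,0,0.002,0],
    [0,0,0,0.002,0]
  ]
}}

```text
t: 24.78
tcp_pos: [0.5801, -0.0007, 0.0706]
tool_rot: [[0.174, 0.985, 0.001], [0.985, -0.174, -0.0], [-0.0, 0.001, -1.0]]
ft_force: [-2.0, -0.2, 4.8]
grip_width: 0.103
finger_force: 59.7
```

Request:
{"fn": "move_arm", "kwargs": {
  "motion": [
    [0,0,0,-0.001,0],
    [1,0,0,-0.001,0],
    [1,0,0,-0.001,0],
    [1,0,0,-0.001,0],
    [1,0,0,-0.001,0],
    [1,0,0,-0.001,0],
    [1,0,0,-0.02,0],
    [1,0,0,-0.06,0]
  ]
}}

```text
t: 25.45
tcp_pos: [0.5773, -0.0011, 0.1267]
tool_rot: [[0.174, 0.985, -0.008], [0.985, -0.174, -0.0], [-0.001, -0.008, -1.0]]
ft_force: [1.4, 0.1, 0.7]
grip_width: 1.001
finger_force: 0.0
```

Request:
{"fn": "move_arm", "kwargs": {
  "motion": [
    [1,0,0,-0.04,0],
    [1,0.02,-0.025,-0.07,-6],
    [1,0.045,-0.055,-0.09,-12],
    [1,0.07,-0.085,-0.1,-18],
    [1,0.095,-0.115,-0.1,-24],
    [1,0.12,-0.145,-0.1,-30],
    [1,0.145,-0.178,-0.1,-36],
    [1,0.166,-0.208,-0.1,-40]
  ]
}}

```text
t: 26.12
tcp_pos: [0.4023, 0.2006, 0.2303]
tool_rot: [[-0.505, 0.863, 0.001], [0.863, 0.505, 0.0], [-0.0, 0.001, -1.0]]
ft_force: [-0.5, 1.6, 0.4]
grip_width: 1.002
finger_force: 0.0
```

Request:
{"fn": "move_arm", "kwargs": {
  "motion": [
    [1,0,0,0,-7],
    [1,0,0,0,-14],
    [1,0,0,0,-21],
    [1,0,0,0,-28],
    [1,0,0,0,-35],
    [1,0,0,0,-41],
    [1,0,0,0,-41]
  ]
}}

```text
t: 26.7
tcp_pos: [0.404, 0.1989, 0.2299]
tool_rot: [[-0.947, 0.322, -0.0], [0.322, 0.947, 0.0], [0.0, 0.0, -1.0]]
ft_force: [0.2, 0.1, -0.2]
grip_width: 1.006
finger_force: 0.0
```

```bash
python3 - <<'E'
from h import *
s=snap('wrist','w9.png'); t=snap('top','t9.png'); st=manip.get_state();print(st['tcp_pos'],np.array(st['tool_rot']).round(3).tolist())
for n,q,z in (('w',s,.034),('t',t,.034)):
    H,S,V=cv2.split(cv2.cvtColor(q['color'],cv2.COLOR_BGR2HSV)); m=(((H<18)|(H>170))&(S>110)&(V>40))|(V<60)
    m=m.copy(); 
    if n=='t': m[:200]=0;m[310:]=0;m[:,:140]=0;m[:,262:]=0
    else: m[295:]=0
    print(n); rects(q,m,z,80)
H,S,V=cv2.split(cv2.cvtColor(t['color'],cv2.COLOR_BGR2HSV)); m=(H>100)&(H<125)&(S>110); m[:170]=0;m[290:]=0;m[:,:262]=0;m[:,345:]=0; print('sep');rects(t,m,.046,300)
E
```

```text
[0.40400106 0.19893005 0.22991701] [[-0.944, 0.33, -0.0], [0.33, 0.944, 0.0], [0.0, 0.0, -1.0]]
w
[565. 263.] xy [520. 402.] size 81 38 yaw 23.7 tool [-0.0426  0.2299  0.2299]
[320. 214.] xy [403.1 202.6] size 63 29 yaw -18.0 tool [0.002  0.0032 0.2299]
t
[235. 279.] xy [430.5 194.1] size 188 52 yaw 60.2 tool [-0.0267  0.0041  0.2299]
[183. 272.] xy [451.5 339.5] size 256 156 yaw 61.1 tool [0.0014 0.1484 0.2299]
sep
[305. 227.] xy [579.9  -1.5] size 189 123 yaw -9.9 tool [-0.2322 -0.1312  0.2298]
```

View pics/w9.png

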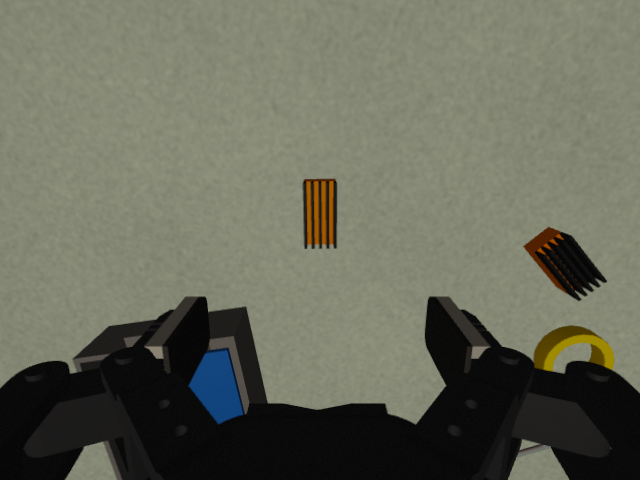

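Driver 1 is centred at (320,214), with its fins along the tool's x. Descending.

Request:
{"fn": "move_arm", "kwargs": {
  "motion": [
    [1,0.002,0.003,0.04,-1],
    [1,0.002,0.003,0.08,-1],
    [1,0.002,0.003,0.12,-1],
    [1,0.002,0.003,0.16,-1],
    [1,0.002,0.003,0.185,-1],
    [1,0.002,0.003,0.2,-1],
    [1,0.002,0.003,0.205,-1],
    [0,0.002,0.003,0.205,-1]
  ]
}}

```text
t: 27.47
tcp_pos: [0.4027, 0.2025, 0.0243]
tool_rot: [[-0.95, 0.311, -0.001], [0.311, 0.95, -0.001], [0.001, -0.001, -1.0]]
ft_force: [0.1, -0.8, 0.8]
grip_width: 0.885
finger_force: 0.0
```

Request:
{"fn": "move_arm", "kwargs": {
  "motion": [
    [0,0,0,0,0],
    [0,0,0,0,0],
    [0,0,0,0,0],
    [0,0,0,0,0],
    [0,0,0,0,0],
    [0,0,0,0,0],
    [0,0,0,0,0],
    [0,0,0,-0.01,0]
  ]
}}

```text
t: 28.13
tcp_pos: [0.4031, 0.2022, 0.035]
tool_rot: [[-0.951, 0.31, -0.0], [0.31, 0.951, -0.0], [-0.0, -0.0, -1.0]]
ft_force: [-0.1, 0.6, -1.4]
grip_width: 0.346
finger_force: 59.6
```

Request:
{"fn": "move_arm", "kwargs": {
  "motion": [
    [0,0,0,-0.03,0],
    [0,0,0,-0.06,0],
    [0,0,0,-0.1,0],
    [0,0,0,-0.115,0],
    [0,0,0,-0.115,0]
  ]
}}

```text
t: 28.55
tcp_pos: [0.4046, 0.2034, 0.1536]
tool_rot: [[-0.95, 0.311, 0.006], [0.311, 0.95, 0.002], [-0.005, 0.004, -1.0]]
ft_force: [1.5, 1.3, -1.4]
grip_width: 0.341
finger_force: 59.6
```

Request:
{"fn": "move_arm", "kwargs": {
  "motion": [
    [0,-0.025,-0.02,0,-1],
    [0,-0.05,-0.04,0,-2],
    [0,-0.075,-0.06,0,-3],
    [0,-0.1,-0.08,0,-4],
    [0,-0.125,-0.1,0,-5],
    [0,-0.15,-0.12,0,-6],
    [0,-0.182,-0.146,0,-8],
    [0,-0.182,-0.146,0,-8]
  ]
}}

```text
t: 29.22
tcp_pos: [0.5339, -0.0012, 0.1482]
tool_rot: [[-0.983, 0.182, -0.001], [0.182, 0.983, -0.004], [-0.0, -0.004, -1.0]]
ft_force: [0.4, -0.3, -2.1]
grip_width: 0.342
finger_force: 59.6
```

Request:
{"fn": "move_arm", "kwargs": {
  "motion": [
    [0,0,0,0.01,0],
    [0,0,0,0.03,0],
    [0,0,0,0.05,0],
    [0,0,0,0.065,0],
    [0,0,0,0.073,0],
    [0,0,0,0.075,0],
    [0,0,0,0.075,0],
    [0,0,0,0.075,0]
  ]
}}

```text
t: 29.88
tcp_pos: [0.5311, 0.0079, 0.0754]
tool_rot: [[-0.985, 0.174, 0.001], [0.174, 0.985, 0.0], [-0.0, 0.0, -1.0]]
ft_force: [0.4, -0.5, -0.5]
grip_width: 0.342
finger_force: 59.6
```

Request:
{"fn": "move_arm", "kwargs": {
  "motion": [
    [0,0,0,0.001,0],
    [0,0,0,0.003,0],
    [0,0,0,0.003,0]
  ]
}}

```text
t: 30.13
tcp_pos: [0.5312, 0.0073, 0.0722]
tool_rot: [[-0.985, 0.175, 0.001], [0.175, 0.985, -0.0], [-0.001, 0.0, -1.0]]
ft_force: [0.5, 0.2, -0.5]
grip_width: 0.343
finger_force: 59.7
```

Request:
{"fn": "move_arm", "kwargs": {
  "motion": [
    [0,0,0,0.001,0],
    [0,0,0,0.002,0],
    [0,0,0,0.002,0]
  ]
}}

```text
t: 30.38
tcp_pos: [0.5312, 0.0073, 0.0721]
tool_rot: [[-0.985, 0.174, 0.002], [0.174, 0.985, -0.002], [-0.002, -0.001, -1.0]]
ft_force: [-7.8, -2.5, 28.4]
grip_width: 0.338
finger_force: 63.4
```

Request:
{"fn": "move_arm", "kwargs": {
  "motion": [
    [0,0,0,-0.002,0],
    [1,0,0,-0.002,0],
    [1,0,0,-0.002,0],
    [1,0,0,-0.002,0],
    [1,0,0,-0.002,0],
    [1,0,0,-0.002,0],
    [1,0,0,-0.02,0],
    [1,0,0,-0.06,0]
  ]
}}

```text
t: 31.05
tcp_pos: [0.5286, 0.0066, 0.127]
tool_rot: [[-0.985, 0.174, -0.007], [0.174, 0.985, 0.0], [0.007, -0.001, -1.0]]
ft_force: [-0.3, -0.6, 0.8]
grip_width: 1.001
finger_force: 0.0
```

Request:
{"fn": "move_arm", "kwargs": {
  "motion": [
    [1,0,0,-0.04,0],
    [1,0.005,0.02,-0.07,0],
    [1,0.01,0.05,-0.09,0],
    [1,0.015,0.08,-0.1,0],
    [1,0.02,0.11,-0.1,0],
    [1,0.025,0.14,-0.1,0],
    [1,0.031,0.17,-0.1,0],
    [1,0.036,0.196,-0.1,0]
  ]
}}

```text
t: 31.72
tcp_pos: [0.5293, 0.2087, 0.23]
tool_rot: [[-0.985, 0.174, 0.0], [0.174, 0.985, 0.001], [0.0, 0.001, -1.0]]
ft_force: [0.4, -1.0, 0.3]
grip_width: 1.002
finger_force: 0.0
```

Request:
{"fn": "move_arm", "kwargs": {
  "motion": [
    [1,0.005,0.03,0,-5],
    [1,0.01,0.06,0,-10],
    [1,0.015,0.09,0,-15],
    [1,0.02,0.12,0,-20],
    [1,0.025,0.15,0,-25],
    [1,0.031,0.18,0,-30],
    [1,0.036,0.196,0,-34],
    [1,0.036,0.196,0,-34]
  ]
}}

```text
t: 32.38
tcp_pos: [0.526, 0.4104, 0.2295]
tool_rot: [[-0.91, -0.415, -0.002], [-0.415, 0.91, 0.003], [0.001, 0.003, -1.0]]
ft_force: [-1.2, -0.5, -0.1]
grip_width: 0.998
finger_force: 0.0
```

```bash
python3 - <<'E'
from h import *
s=snap('wrist','w10.png'); t=snap('top','t10.png'); st=manip.get_state();print(st['tcp_pos'],np.array(st['tool_rot']).round(3).tolist())
H,S,V=cv2.split(cv2.cvtColor(s['color'],cv2.COLOR_BGR2HSV)); m=((((H<18)|(H>170))&(S>110)&(V>40))|(V<60)).copy(); m[295:]=0; rects(s,m,.034,80)
a=cv2.resize(s['color'],(400,300)); b=cv2.resize(t['color'][170:320,140:340],(400,300)); cv2.imwrite('pics/m10.png',np.hstack([a,b]))
E
```

```text
[0.52783936 0.40634325 0.2293443 ] [[-0.914, -0.407, -0.001], [-0.407, 0.914, -0.0], [0.001, 0.0, -1.0]]
[618. 258.] xy [445.9 679.2] size 102 48 yaw 0.2 tool [-0.0363  0.2826  0.2293]
[568. 244.] xy [457.1 631.5] size 118 36 yaw 0.1 tool [-0.0271  0.2344  0.2293]
[314. 214.] xy [525.9 409.1] size 63 29 yaw 23.8 tool [0.0004 0.0033 0.2293]
```

View pics/m10.png

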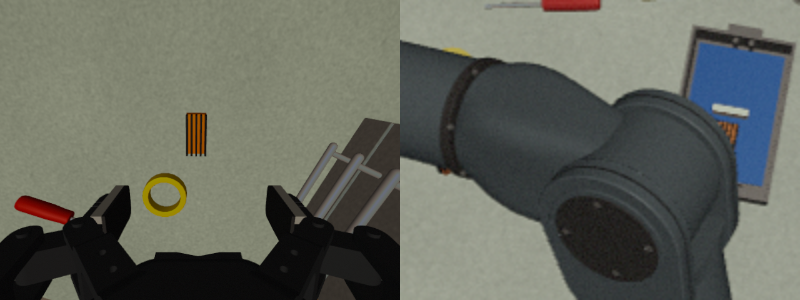

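Driver 2 is centred at wrist (314,214) and driver 1 sits on the separator. The tape roll is clear of the fingers.

Request:
{"fn": "move_arm", "kwargs": {
  "motion": [
    [1,0,0.003,0.04,0],
    [1,0,0.003,0.08,0],
    [1,0,0.003,0.12,0],
    [1,0,0.003,0.16,0],
    [1,0,0.003,0.185,0],
    [1,0,0.003,0.2,0],
    [1,0,0.003,0.205,0],
    [0,0,0.003,0.205,0]
  ]
}}

```text
t: 33.15
tcp_pos: [0.5274, 0.4078, 0.0246]
tool_rot: [[-0.914, -0.405, -0.001], [-0.405, 0.914, -0.001], [0.001, -0.0, -1.0]]
ft_force: [0.0, 0.1, 0.3]
grip_width: 0.884
finger_force: 0.0
```

Request:
{"fn": "move_arm", "kwargs": {
  "motion": [
    [0,0,0,0,0],
    [0,0,0,0,0],
    [0,0,0,0,0],
    [0,0,0,0,0],
    [0,0,0,0,0],
    [0,0,0,0,0],
    [0,0,0,0,0],
    [0,0,0,-0.01,0]
  ]
}}

```text
t: 33.82
tcp_pos: [0.527, 0.408, 0.0346]
tool_rot: [[-0.914, -0.406, -0.001], [-0.406, 0.914, -0.001], [0.001, -0.001, -1.0]]
ft_force: [-0.4, -0.3, -1.4]
grip_width: 0.339
finger_force: 59.3
```

Request:
{"fn": "move_arm", "kwargs": {
  "motion": [
    [0,0,0,-0.03,0],
    [0,0,0,-0.06,0],
    [0,0,0,-0.1,0],
    [0,0,0,-0.125,0],
    [0,0,0,-0.125,0]
  ]
}}

```text
t: 34.23
tcp_pos: [0.528, 0.4113, 0.1671]
tool_rot: [[-0.914, -0.406, 0.006], [-0.406, 0.914, 0.007], [-0.008, 0.004, -1.0]]
ft_force: [-0.3, 0.5, -1.0]
grip_width: 0.336
finger_force: 59.3
```

Request:
{"fn": "move_arm", "kwargs": {
  "motion": [
    [0,0.005,-0.027,0,0],
    [0,0.01,-0.054,0,0],
    [0,0.015,-0.081,0,0],
    [0,0.02,-0.108,0,0],
    [0,0.025,-0.135,0,0],
    [0,0.03,-0.162,0,0],
    [0,0.035,-0.189,0,0],
    [0,0.038,-0.21,0,0]
  ]
}}

```text
t: 34.9
tcp_pos: [0.5781, 0.1985, 0.16]
tool_rot: [[-0.914, -0.405, -0.0], [-0.405, 0.914, -0.001], [0.001, -0.001, -1.0]]
ft_force: [0.7, 0.3, -1.6]
grip_width: 0.339
finger_force: 59.5
```

Request:
{"fn": "move_arm", "kwargs": {
  "motion": [
    [0,0.005,-0.03,0,5],
    [0,0.01,-0.06,0,10],
    [0,0.015,-0.09,0,15],
    [0,0.02,-0.12,0,20],
    [0,0.026,-0.15,0,25],
    [0,0.032,-0.18,0,30],
    [0,0.038,-0.213,0,34],
    [0,0.038,-0.213,0,34]
  ]
}}

```text
t: 35.57
tcp_pos: [0.6307, -0.0177, 0.1593]
tool_rot: [[-0.982, 0.188, -0.0], [0.188, 0.982, -0.005], [-0.001, -0.005, -1.0]]
ft_force: [-0.9, -1.6, -1.4]
grip_width: 0.341
finger_force: 59.5
```

Request:
{"fn": "move_arm", "kwargs": {
  "motion": [
    [0,0,0,0.015,0],
    [0,0,0,0.03,0],
    [0,0,0,0.03,0],
    [0,0,0,0.03,0]
  ]
}}

```text
t: 35.9
tcp_pos: [0.6287, -0.0084, 0.1291]
tool_rot: [[-0.985, 0.173, -0.002], [0.173, 0.985, 0.0], [0.002, -0.0, -1.0]]
ft_force: [-0.0, -0.1, -0.3]
grip_width: 0.338
finger_force: 59.5
```

```bash
python3 - <<'E'
from h import *
st=manip.get_state();print(st['tcp_pos'],np.array(st['tool_rot']).round(3).tolist(),tool([.629,-.010,.0722]))
E
```

```text
[ 0.62865927 -0.00840374  0.12907342] [[-0.985, 0.173, -0.002], [0.173, 0.985, 0.0], [0.002, -0.0, -1.0]] [-0.00074016 -0.00149188  0.05687246]
```

Request:
{"fn": "move_arm", "kwargs": {
  "motion": [
    [0,0,0,0.015,0],
    [0,0,0,0.03,0],
    [0,0,0,0.045,0],
    [0,0,0,0.053,0],
    [0,0,0,0.055,0],
    [0,0,0,0.055,0]
  ]
}}

```text
t: 36.4
tcp_pos: [0.6291, -0.0087, 0.0741]
tool_rot: [[-0.985, 0.174, -0.001], [0.174, 0.985, 0.0], [0.001, -0.0, -1.0]]
ft_force: [0.6, -0.5, -0.9]
grip_width: 0.342
finger_force: 59.6
```

Request:
{"fn": "move_arm", "kwargs": {
  "motion": [
    [0,0,0,0.002,0],
    [0,0,0,0.003,0],
    [0,0,0,0.003,0]
  ]
}}

```text
t: 36.65
tcp_pos: [0.6299, -0.0085, 0.0727]
tool_rot: [[-0.985, 0.174, 0.001], [0.174, 0.985, 0.0], [-0.001, 0.0, -1.0]]
ft_force: [-1.2, 0.2, 2.4]
grip_width: 0.341
finger_force: 59.8
```

Request:
{"fn": "move_arm", "kwargs": {
  "motion": [
    [0,0,0,0,0],
    [1,0,0,0,0],
    [1,0,0,0,0],
    [1,0,0,0,0],
    [1,0,0,0,0],
    [1,0,0,0,0],
    [1,0,0,-0.02,0],
    [1,0,0,-0.06,0]
  ]
}}

```text
t: 37.32
tcp_pos: [0.6271, -0.0098, 0.1284]
tool_rot: [[-0.985, 0.174, -0.008], [0.174, 0.985, -0.001], [0.007, -0.002, -1.0]]
ft_force: [-0.0, -0.8, -0.4]
grip_width: 1.001
finger_force: 0.0
```

Request:
{"fn": "move_arm", "kwargs": {
  "motion": [
    [1,0,0,-0.04,0],
    [1,0,0,-0.08,0],
    [1,0,0,-0.12,0],
    [1,0.03,0.03,-0.14,0],
    [1,0.05,0.07,-0.14,0],
    [1,0.05,0.11,-0.14,0],
    [1,0.05,0.15,-0.14,0],
    [1,0.05,0.19,-0.14,0]
  ]
}}

```text
t: 37.98
tcp_pos: [0.613, 0.1865, 0.2726]
tool_rot: [[-0.985, 0.175, 0.001], [0.175, 0.985, -0.001], [-0.001, -0.0, -1.0]]
ft_force: [1.0, -0.5, 0.4]
grip_width: 1.001
finger_force: 0.0
```

Request:
{"fn": "move_arm", "kwargs": {
  "motion": [
    [1,0.04,0.02,0,0],
    [1,0.08,0.04,0,0],
    [1,0.1,0.07,0,0],
    [1,0.1,0.07,0,0],
    [1,0.1,0.07,0,0]
  ]
}}

```text
t: 38.4
tcp_pos: [0.525, 0.2743, 0.2726]
tool_rot: [[-0.986, 0.169, 0.001], [0.169, 0.986, 0.001], [-0.001, 0.001, -1.0]]
ft_force: [0.7, -1.2, -0.0]
grip_width: 1.001
finger_force: 0.0
```

```bash
python3 - <<'E'
from h import *
s=snap('scene'); t=snap('top'); print(manip.get_state()['tcp_pos'])
a=cv2.resize(s['color'][120:345,90:390],(400,300)); b=cv2.resize(t['color'][165:315,255:455],(400,300)); cv2.imwrite('pics/fin.png',np.hstack([a,b]))
E
```

```text
[0.52731198 0.27099189 0.27185934]
```

View pics/fin.png

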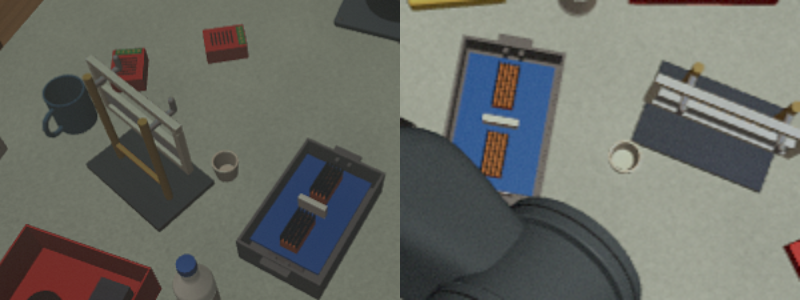

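The frame hangs on both hooks. In the right half, the drivers stand at (506,85) and (494,155) on the level separator. Only two drivers are in the scene. Handing in.

```bash
python3 -c "
from cell import manip; print(manip.sign_off())"
```

```text
the job is handed in; nothing more can be done
None
```

I handed the job in at about 38 s: the frame hangs on both hooks, both power supplies are in the crate with the separator level on them, and both driver modules present stand upright on the separator; the final pictures show this, but the hand-in gave no verdict.

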